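# Clear the stage of a cell imager and fit its cover

### The job

Close up the cell imager for the night. A small lidded sample jar was left on its stage and is in the way: set it down upright on the floor of the shallow metal tray, then fit the stage cover (the plate with the bridge handle) over the two locating pins so that it lies flush on the stage, and let go. Do not tip the jar over, drop the jar or the cover, or disturb the other things on the bench.

Things in the scene. Friction and masses are not known exactly. Their poses are not given: they have to be found in the camera images.
- imager: Cell imager fixed to the bench: off-white box 200 (x) x 180 (y) mm with a dark flat stage 150 (x) x 174 (y) mm on top, its surface 110 mm above the bench; black focus knobs stick out 22 mm from its two y sides, 45 mm up. Two steel locating pins stand on the stage at its y = +60 and -60 mm (x = 0). Origin: centre of its underside; z up.
- stage_top (a point): Centre of the stage surface, midway between the pins, 110 mm above the imager's origin; axes as the imager's.
- pin_a (a point): Tip of the locating pin at the imager's y = +60 mm. Each pin is 8 mm in diameter and 15 mm high above the stage, its last 6 mm tapering to 3 mm at the tip.
- pin_b (a point): Tip of the locating pin at the imager's y = -60 mm, the same.
- jar: Round lidded glass sample jar, 44 mm in diameter, 55 mm high, about 90 g; it starts standing on the imager's stage, between the pins, not always in the middle. Origin: centre of its underside; z up its axis.
- cover: Stage cover: aluminium plate 110 (x) x 150 (y) x 8 mm, about 0.4 kg, lying flat on the bench to one side of the imager. Two through holes 11 mm in diameter at y = +60 and -60 mm (x = 0); it fits either way round. A black bridge handle stands on it (see point). Origin: centre of its underside; z up.
- cover_handle (a point): Centre of the handle's bar: bar 14 (x) x 76 (y) x 14 mm along the cover's y, 45 mm above the cover's underside; two 10 mm posts carry it at y = +32 and -32 mm, so its underside is 30 mm above the plate's top.
- tray: Shallow open aluminium tray, fixed, 180 (x) x 140 (y) mm and 20 mm high outside, 5 mm walls and floor, on the other side of the imager from the cover. Origin: centre of its underside.
- reagent: Bystander: amber bottle, 60 mm in diameter, 130 mm high. Origin: centre of its underside.
- tube_rack: Bystander: white block 60 (x) x 120 (y) x 40 mm with six holes. Origin: centre of its underside.
- slide_box: Bystander: flat grey and white slide box 41 (x) x 86 (y) x 34 mm. Origin: centre of its underside.

How it is judged (in metres and radians):
On the way, in this order (a step that is already met when the one before it is completed fails the run):
1. the jar stands released on the floor of the tray, upright and at rest (x of jar in the frame of tray between -0.066 and 0.066 m and y of jar in the frame of tray between -0.046 and 0.046 m and z of jar in the frame of tray between 0 and 0.009 m and angle between jar's own z axis and vertical below 0.1 rad and linear speed of jar below 0.03 m/s and contact force between the fingers and jar below 0.1 N), for 0.2 s.
2. the cover lies flush on the stage, over both pins (z of cover in the frame of stage_top between -0.0025 and 0.0025 m and horizontal distance between cover and stage_top below 0.004 m and angle between the z axis of cover and the z axis of imager, either way round below 0.03 rad and angle between the y axis of cover and the y axis of imager, either way round below 0.06 rad), for 0.2 s.
At the end, for the whole second after the job is handed in: Jar upright (0.1 rad), released, at rest on the tray floor, its foot inside the walls; cover over both pins, either way round, flush (underside within 2.5 mm of the stage, centre within 4 mm, level within 0.03 rad, turned within 0.06 rad), released, at rest (all of step 1 and all of step 2 and linear speed of cover below 0.02 m/s and contact force between the fingers and cover below 0.1 N); the robot touches nothing.
It fails at once if the jar is tipped over (more than 0.7 rad) (angle between jar's own z axis and vertical above 0.7 rad).
It fails at once if the jar is dropped (falls faster than 0.4 m/s out of the fingers) (contact force between the fingers and jar below 0.2 N and linear speed of jar above 0.4 m/s).
It fails at once if the cover is dropped (falls faster than 0.4 m/s out of the fingers) (contact force between the fingers and cover below 0.2 N and linear speed of cover above 0.4 m/s).
It fails at once if a bystander is moved by more than 20 mm (distance of any of reagent, tube_rack, slide_box from where it was at the start of the episode above 0.02 m).
It also fails if it takes over 64 s, if anything falls off the work surface, if the arm or the gripper's body presses on something with over 40 N, if the wrist force passes 120 N, or if a joint passes its speed limit or range.

### The arm

A 6-joint arm with a two-finger parallel gripper is mounted at the origin on the work surface. World frame = base frame: x ahead of the robot, y to its left, z up, the work surface at z = 0. Lengths are in m, angles in degrees, forces in N, time in s.
With the tool pointing down it reaches from about 0.4 to 0.825 m from the base axis. Payload 7 kg.
Tool frame: the origin (TCP) lies on the centre line of the jaws, within the pads' length; the fingertips stand 19 mm ahead of it and the grasp point (between the pads) is the TCP (r.tips_ahead is the distance from the TCP to the fingertips, in m); z points along the fingers, y is the line along which they close (so a half turn about z gives the same grasp; the last joint's range is limited). The gripper opens to 88 mm and grips with 3 to 60 N. Pads are 19 mm wide; open, the fingers measure 130 mm over their backs; the gripper's body (78 mm by 193 mm) begins 47 mm behind the grasp point.
Start: joints at [80.277, 20.546, 0.682, 0, -70.136, -16.507], TCP at [0.298, 0.605, 0.246] pointing down, gripper open.
Joint ranges: [-176.03, 176.03], [-82.01, 121.73], [-58.28, 71.71], [-173.87, 95.51], [-174.79, -0.11], [-173.66, 173.66]. Speed limits (degrees/s): [136.94, 136.94, 172.46, 180, 180, 180].

### API

Orientations are given as [roll, pitch, yaw] about the fixed x, y, z axes, in that order (R = Rz(yaw) Ry(pitch) Rx(roll)).
In Python, from plant import r, viewer, close_job gives the robot as it stands. The module is installed in compiled form; this text tells all that it offers.
- The arm moves only by the tool arm_command, never from a script. Its arguments are lists of equal length, an entry for each row: "travel": the shift along the world's x, y, z scaled (see below), a list of three; "delta_rot": the turn, a rotation vector about the world's x, y, z scaled (see below), a list of three. In form: {"travel": [[dx, dy, dz], ...], "delta_rot": [[rx, ry, rz], ...]}. A call has 1 to 20 rows; each row is the pose to reach, as a shift and turn from the pose commanded when the call began; what a row does not reach only later rows make up. The controller multiplies each number of a shift by 0.5 m and each number of a turn by 90 degrees. A row lasts 1/8 s, in which the tool goes at most 62.5 mm and 10.7 degrees, less where a joint would pass 70% of its speed; a pose out of reach is approached as far as the arm can. A call with a number of a shift or a turn outside -1 to 1 is refused whole. A call with a gripper value outside its range is refused whole. "grip" is the opening, from 0 (shut) to 1 (fully open), set as the call begins (left out, the last holds). The fingers move at their own pace and stop on an object; "newtons" is the grip in N (left out, the last holds). Time passes only in rows, so rows that repeat a pose let the fingers close. It gives the time, the measured TCP pose, the force, the opening and the grip force at its end, in the units of the state.
- r.get_state(): the state, without advancing time (a new reading comes with each control period).
- viewer.capture(name): name is "scene" or "top" or "wrist"; returns a dict with "img" (480x640x3 uint8, red, green, blue), "camera_matrix" (3x3 intrinsics, pixels), "R" (3x3) and "t" (3): a world point X has camera coordinates R X + t; the wrist camera has in their place "mount" (4x4, takes a point from camera to tool coordinates, whose origin is the TCP and whose axes are the flange's). Camera axes: x right, y down, z forward; pixel columns grow to the right and rows downward; lengths in m; the calibration is good to about 2 mm. A picture is of the moment at which its call begins: read the wrist's pose just before it. There is no depth.
- close_job(): hands the job in; it is judged then, once.
The state is a dict: "time_s": time; "joints": joint angles; "qd": joint speeds; "joint_torque": joint torques, N m; "tcp_pos": TCP position; "eef_rot": TCP orientation; "contact_force": force on the tool from outside, world axes, zero at the start; "moment": the same for the moment, N m; "gripper_width": finger opening in m; "gripper_force": force on a finger pad.
Only numpy, scipy, OpenCV 4.12 (cv2) and the standard library are available. Lean on these libraries where they do the work, as an engineer would, in place of code of your own. Each camera call takes 0.05 s, during which the arm holds its last target. There are 200 camera calls.

## Working session

There is one attempt and no reset: what is moved stays moved. The work goes in short steps, Python scripts to look and compute and a tool call to move; the robot and the scene stay as the last step left them, time stands still between calls to the robot, and variables do not carry over. Pictures are saved under pics/ and viewed, at most 10 in all, crops included, and the job is handed in when it is done.

Besides the shell and the picture viewer there is one more tool, called after "Emit:" as name(argument=value, ...) on one line, values as JSON. arm_command: Moves the arm, as the interface text tells. Shifts and turns lie within -1 to 1; 1 stands for 0.5 m of shift or 90 degrees of turn. Its arguments: {"type":"object","properties":{"travel":{"type":"array"},"delta_rot":{"type":"array"},"grip":{"type":"number"},"newtons":{"type":"number"}},"required":["travel","delta_rot"]}

```bash
mkdir -p pics; cat > h.py <<'E'
import numpy as np, cv2
from plant import r, viewer, close_job
def cast(c,px,z):
    K=np.array(c["camera_matrix"]);R=np.array(c["R"]);t=np.array(c["t"]).ravel()
    o=-R.T@t
    d=np.c_[np.atleast_2d(px).astype(float),np.ones(len(np.atleast_2d(px)))]@np.linalg.inv(K).T@R
    return o+d*((z-o[2])/d[:,2])[:,None]
def proj(c,X):
    K=np.array(c["camera_matrix"]);p=(np.atleast_2d(X)@np.array(c["R"]).T+np.array(c["t"]).ravel())@K.T
    return p[:,:2]/p[:,2:]
def save(c,n): cv2.imwrite(n,cv2.cvtColor(c["img"],cv2.COLOR_RGB2BGR))
E
python3 - <<'E'
from h import *
import pickle
for n in("top","scene"):
    c=viewer.capture(n);save(c,f"pics/{n}0.png");pickle.dump(c,open(n+".pkl","wb"));print(n,-np.array(c["R"]).T@np.array(c["t"]).ravel())
s=r.get_state();print(s)
E
```

```text
top [0.38894348 0.01611882 1.11821191]
scene [1.07693158 0.25522867 0.82125488]
{'time_s': 0.1, 'joints': array([ 8.02767998e+01,  2.05874672e+01,  6.38313716e-01, -1.88015765e-02,
       -7.01359365e+01, -1.65063605e+01]), 'qd': array([-0.01538684, -0.01777527,  0.10137306,  0.08483599,  0.06061396,
       -0.00805335]), 'joint_torque': array([-1.88012500e-04, -5.84164274e+01,  2.93750417e+01,  7.01550812e+00,
        1.01170645e-02, -5.64229060e-05]), 'tcp_pos': array([0.29816797, 0.60510724, 0.24470608]), 'eef_rot': array([ 1.79913394e+02, -7.23112253e-03, -2.62359570e+01]), 'contact_force': array([-0.64030604, -0.62745467, -0.04840179]), 'moment': array([-0.00014807,  0.0458539 , -0.01266271]), 'gripper_force': 0.0, 'gripper_width': 0.08749257176591758}
```

View pics/top0.png

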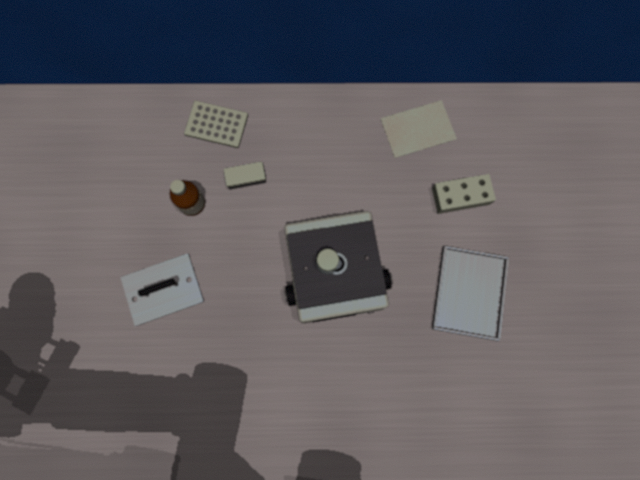

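View pics/scene0.png

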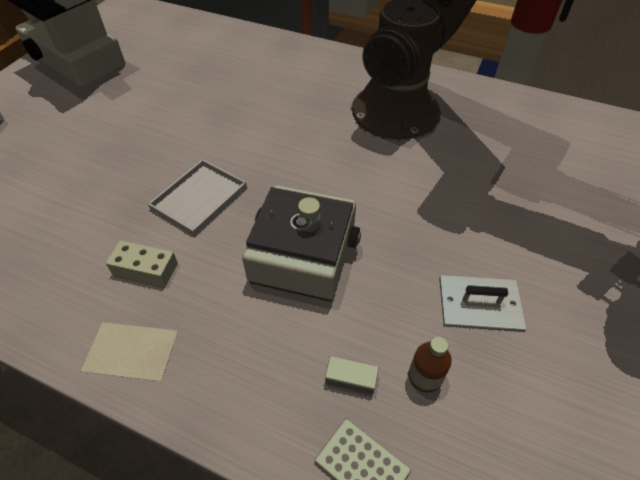

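The top view has image up = +x and left = +y. It shows the imager stage near (336,263), the jar lid at (328,260), the cover at (162,290), the tray at (471,293), the bottle at (185,193), the slide box at (245,175) and the rack at (464,194). In the scene view the lid is at (309,206), the pins at about (271,213) and (332,224), and the cover at (482,302).

```bash
cat > m.py <<'E'
from h import *
import pickle
T=pickle.load(open("top.pkl","rb"));S=pickle.load(open("scene.pkl","rb"))
def big(mask,box):
    m=np.zeros(mask.shape,np.uint8);x0,y0,x1,y1=box;m[y0:y1,x0:x1]=mask[y0:y1,x0:x1]*255
    cs,_=cv2.findContours(m,cv2.RETR_EXTERNAL,cv2.CHAIN_APPROX_NONE);return max(cs,key=cv2.contourArea)
def rect(c,cnt,z,n):
    w=cast(c,cnt[:,0,:],z)[:,:2].astype(np.float32)
    (cx,cy),(a,b),_=q=cv2.minAreaRect(w);bx=cv2.boxPoints(q);e=[bx[1]-bx[0],bx[2]-bx[1]]
    l=max(e,key=np.linalg.norm);print(n,"c",round(cx,4),round(cy,4),"size",np.linalg.norm(e,axis=1).round(4),"long-axis deg",np.degrees(np.arctan2(l[1],l[0])).round(2))
def px(c,u,v): print(c["img"][v,u])
for c,ps in((T,[(140,280),(162,290),(300,300),(328,260),(310,220),(440,290),(470,290),(100,200),(306,268),(367,258)]),(S,[(309,206),(270,240),(450,310),(271,213)])):
    print([tuple(c["img"][v,u]) for u,v in ps])
for c,n in((T,"t"),(S,"s")):
    g=c["img"]; 
E
python3 m.py
python3 - <<'E'
import cv2
a=cv2.imread("pics/top0.png");s=cv2.imread("pics/scene0.png")
import numpy as np
A=cv2.resize(a[205:330,275:400],(400,400),interpolation=2);B=cv2.resize(a[245:335,110:215],(400,343),interpolation=2);C=cv2.resize(s[175:275,240:370],(400,308),interpolation=2)
D=cv2.resize(a[235:345,425:515],(245,300),interpolation=2)
o=np.zeros((600,800,3),np.uint8)
o[:300,:300]=cv2.resize(A,(300,300));o[:300,300:650]=cv2.resize(B,(350,300));o[300:600,:390]=cv2.resize(C,(390,300));o[300:,400:645]=D
cv2.imwrite("pics/crop.png",cv2.convertScaleAbs(o,alpha=1.3))
E
```

```text
[(np.uint8(140), np.uint8(142), np.uint8(143)), (np.uint8(133), np.uint8(136), np.uint8(136)), (np.uint8(51), np.uint8(47), np.uint8(49)), (np.uint8(138), np.uint8(141), np.uint8(125)), (np.uint8(96), np.uint8(94), np.uint8(88)), (np.uint8(128), np.uint8(132), np.uint8(134)), (np.uint8(137), np.uint8(144), np.uint8(144)), (np.uint8(123), np.uint8(113), np.uint8(112)), (np.uint8(82), np.uint8(75), np.uint8(75)), (np.uint8(81), np.uint8(73), np.uint8(74))]
[(np.uint8(162), np.uint8(158), np.uint8(128)), (np.uint8(55), np.uint8(50), np.uint8(47)), (np.uint8(163), np.uint8(169), np.uint8(167)), (np.uint8(56), np.uint8(50), np.uint8(47))]
```

View pics/crop.png

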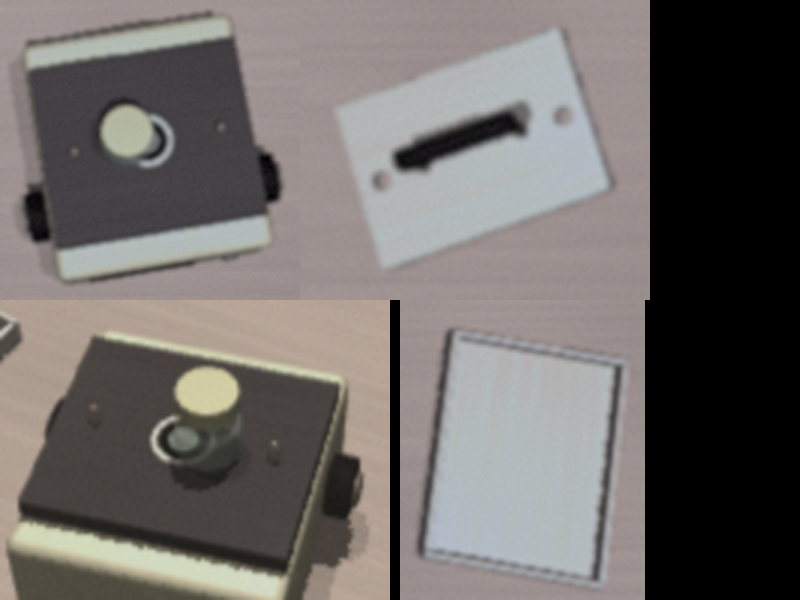

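The crop shows the stage with its aperture ring, the lid, both pin tips, the two cover holes, the handle bar and the tray rim, all clearly separable. Next I'll measure them.

```bash
sed -i '/^for c/,$d' m.py; cat >> m.py <<'E'
I=T["img"].astype(int);R_,G,B=I[...,0],I[...,1],I[...,2];br=I.sum(2)
cool=(B-R_>=-1)&(br>330)
rect(T,big(cool,(110,245,215,335)),.008,"cover")
rect(T,big(cool|((br<330)&(B-R_>=-4)),(425,235,515,345)),.02,"tray")
rect(T,big(cool,(425,235,515,345)),.005,"trayfloor")
rect(T,big(br<210,(296,222,375,306)),.11,"stage(clipped?)")
rect(T,big((br>330)&(G-R_>=0)&(B<140),(310,243,345,275)),.165,"lid")
rect(T,big(br<130,(130,270,185,300)),.052,"handle")
h=lambda u,v:(275+u*125/300,205+v*125/300)
for n,p in(("pin",(75,151)),("pin",(221,127))): print(n,cast(T,h(*p),.125).round(4))
for n,p in(("hole",(381,180)),("hole",(563,116))): print(n,cast(T,(110+(p[0]-300)*.3,245+p[1]*.3),.008).round(4))
hs=lambda u,v:(240+u/3,175+(v-300)/3)
for n,p in(("pinS",(94,407)),("pinS",(274,443))): print(n,cast(S,hs(*p),.125).round(4))
print("lidS",cast(S,hs(207,390),.165))
rect(T,big((R_-B>15)&(br>280),(220,155,270,192)),.034,"slidebox")
rect(T,big((R_-B>15)&(br>280),(425,170,500,215)),.04,"rack")
c=big((R_-B>30),(165,175,205,215));rect(T,c,.08,"bottle")
E
python3 m.py
```

```text
cover c 0.5069 0.3457 size [0.1505 0.1116] long-axis deg -70.54
tray c 0.4936 -0.3082 size [0.1827 0.1451] long-axis deg -10.26
trayfloor c 0.4947 -0.3162 size [0.1831 0.1409] long-axis deg -10.7
stage(clipped?) c 0.5443 -0.0212 size [0.1545 0.1634] long-axis deg 0.07
lid c 0.545 -0.0076 size [0.0453 0.0372] long-axis deg -51.64
handle c 0.5065 0.3417 size [0.0765 0.0142] long-axis deg -70.31
pin [[0.5325 0.0357 0.125 ]]
pin [[ 0.5512 -0.0818  0.125 ]]
hole [[0.4857 0.402  0.008 ]]
hole [[0.5257 0.2885 0.008 ]]
pinS [[ 0.5521 -0.0792  0.125 ]]
pinS [[0.5329 0.0384 0.125 ]]
lidS [[ 0.54189837 -0.00313511  0.165     ]]
slidebox c 0.7546 0.1718 size [0.0816 0.0367] long-axis deg -78.43
rack c 0.709 -0.3064 size [0.1169 0.057 ] long-axis deg -80.22
bottle c 0.6907 0.2857 size [0.0546 0.0492] long-axis deg -52.52
```

Emit:
arm_command(travel=[[0.05,-0.12,0],[0.1,-0.24,0],[0.15,-0.36,0],[0.2,-0.48,0],[0.25,-0.6,0],[0.25,-0.6,0]], delta_rot=[[0,0,-0.06],[0,0,-0.12],[0,0,-0.18],[0,0,-0.24],[0,0,-0.3],[0,0,-0.3]], grip=1, newtons=15)

```text
time_s: 0.85
tcp_pos: [0.4238, 0.3023, 0.2456]
eef_rot: [180.0, 0.0, -53.5]
contact_force: [0.3, 0.2, 0.3]
gripper_width: 0.0877
gripper_force: 0.0
```

Emit:
arm_command(travel=[[0.05,-0.12,0],[0.1,-0.24,0],[0.15,-0.36,0],[0.2,-0.48,0],[0.24,-0.6,0],[0.242,-0.62,0],[0.242,-0.62,0],[0.242,-0.62,0]], delta_rot=[[0,0,-0.06],[0,0,-0.12],[0,0,-0.18],[0,0,-0.24],[0,0,-0.3],[0,0,-0.309],[0,0,-0.309],[0,0,-0.309]])

```text
time_s: 1.85
tcp_pos: [0.5443, -0.0038, 0.2453]
eef_rot: [180.0, 0.0, -81.0]
contact_force: [-0.1, 0.2, 1.1]
gripper_width: 0.0876
gripper_force: 0.0
```

```bash
cat >> h.py <<'E'
from scipy.spatial.transform import Rotation as Ro
def wrist():
    s=r.get_state();c=dict(viewer.capture("wrist"));M=np.array(c["mount"])
    Rt=Ro.from_euler("xyz",s["eef_rot"],degrees=True).as_matrix()
    Rwc=Rt@M[:3,:3];p=Rt@M[:3,3]+np.array(s["tcp_pos"])
    c["R"]=Rwc.T;c["t"]=-Rwc.T@p;return s,c
def st():
    s=r.get_state();print({k:np.round(s[k],4).tolist() for k in("time_s","tcp_pos","eef_rot","joints","contact_force","gripper_width","gripper_force")})
E
python3 - <<'E'
from h import *
import pickle
st();s,c=wrist();save(c,"pics/w1.png");pickle.dump(c,open("w1.pkl","wb"))
print("pred lid/pins px",proj(c,[[.5435,-.0055,.165],[.5327,.037,.125],[.5516,-.0805,.125]]).round(1))
E
```

```text
{'time_s': 1.85, 'tcp_pos': [0.5443, -0.0038, 0.2453], 'eef_rot': [179.9801, 0.0068, -80.9919], 'joints': [20.2222, 8.2714, -15.8871, -0.0115, -65.8597, -11.2094], 'contact_force': [-0.1106, 0.2384, 1.0939], 'gripper_width': 0.0876, 'gripper_force': 0.0}
pred lid/pins px [[326.4 259.3]
 [332.2 299. ]
 [332.4 114.2]]
```

View pics/w1.png

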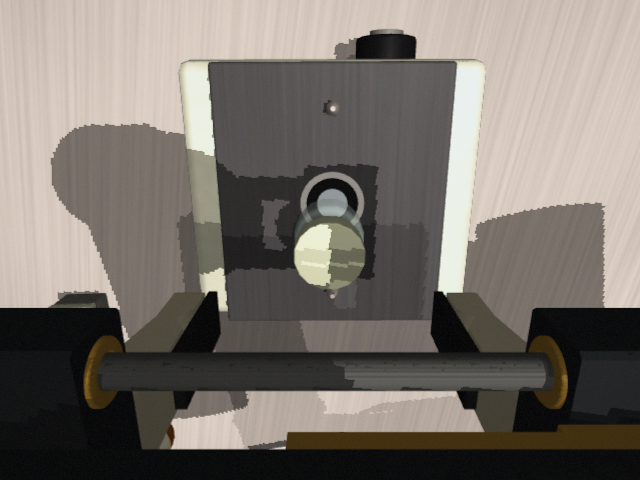

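The wrist view shows the lid centred near (329,256) and the pin tips at (332,107) and (332,296). Both fingers flank the jar clear of the pins.

```bash
python3 - <<'E'
from h import *
import pickle
c=pickle.load(open("w1.pkl","rb"));I=c["img"].astype(int)
print("pins",cast(c,[[332.5,107.5],[332.5,296.5]],.125).round(4))
m=((I[...,0]-I[...,2]>8)&(I.sum(2)>230)).astype(np.uint8);k=np.zeros_like(m);k[215:295,285:372]=m[215:295,285:372]
cs,_=cv2.findContours(k,0,1);q=max(cs,key=cv2.contourArea);(u,v),rad=cv2.minEnclosingCircle(q)
print(u,v,rad,"lid",cast(c,[[u,v],[u-rad,v],[u+rad,v]],.165).round(4))
# stage edges
print("stage far edge",cast(c,[[210,62],[456,62]],.11).round(4), "near",cast(c,[[228,320],[433,320]],.11).round(4))
E
```

```text
pins [[ 0.5522 -0.0842  0.125 ]
 [ 0.5328  0.0351  0.125 ]]
330.5 255.0 39.538055419921875 lid [[ 0.5417 -0.0083  0.165 ]
 [ 0.5631 -0.005   0.165 ]
 [ 0.5203 -0.0117  0.165 ]]
stage far edge [[ 0.6282 -0.0984  0.11  ]
 [ 0.4832 -0.1211  0.11  ]] near [[0.6028 0.0723 0.11  ]
 [0.4569 0.0495 0.11  ]]
```

Emit:
arm_command(travel=[[-0.003,-0.004,-0.05],[-0.003,-0.004,-0.1],[-0.003,-0.004,-0.15],[-0.003,-0.004,-0.19],[-0.003,-0.004,-0.202],[-0.003,-0.004,-0.202]], delta_rot=[[0,0,0],[0,0,0],[0,0,0],[0,0,0],[0,0,0],[0,0,0]])

```text
time_s: 2.65
tcp_pos: [0.5429, -0.0058, 0.1448]
eef_rot: [180.0, -0.0, -81.0]
contact_force: [-0.1, 0.5, 0.4]
gripper_width: 0.0877
gripper_force: 0.0
```

Emit:
arm_command(travel=[[0,0,0],[0,0,0],[0,0,0],[0,0,0],[0,0,0],[0,0,0]], delta_rot=[[0,0,0],[0,0,0],[0,0,0],[0,0,0],[0,0,0],[0,0,0]], grip=0.3, newtons=15)

```text
time_s: 3.4
tcp_pos: [0.5428, -0.0066, 0.1446]
eef_rot: [180.0, -0.0, -81.0]
contact_force: [-0.2, -0.6, 1.1]
gripper_width: 0.043
gripper_force: 15.0
```

Emit:
arm_command(travel=[[0,0,0.04],[0,0,0.08],[0,0,0.12],[-0.01,-0.05,0.12],[-0.02,-0.13,0.12],[-0.035,-0.22,0.12],[-0.05,-0.31,0.12],[-0.065,-0.4,0.12],[-0.08,-0.49,0.12],[-0.09,-0.56,0.12],[-0.097,-0.6,0.1],[-0.097,-0.608,0.06],[-0.097,-0.608,0.0],[-0.097,-0.608,-0.06],[-0.097,-0.608,-0.11],[-0.097,-0.608,-0.15],[-0.097,-0.608,-0.17],[-0.097,-0.608,-0.17]], delta_rot=[[0,0,0],[0,0,0],[0,0,0],[0,0,0],[0,0,0],[0,0,0],[0,0,0],[0,0,0],[0,0,0],[0,0,0],[0,0,0],[0,0,0],[0,0,0],[0,0,0],[0,0,0],[0,0,0],[0,0,0],[0,0,0]])

```text
time_s: 5.65
tcp_pos: [0.4939, -0.3102, 0.0588]
eef_rot: [179.9, 0.0, -81.0]
contact_force: [0.3, 0.7, -1.3]
gripper_width: 0.0431
gripper_force: 15.0
```

```bash
python3 - <<'E'
from h import *
import pickle
st();c=viewer.capture("scene");save(c,"pics/s2.png")
d=viewer.capture("top");a=np.hstack([c["img"][100:340,60:380],d["img"][180:420,320:640]])
cv2.imwrite("pics/s2c.png",a[...,::-1])
print(proj(c,[[.494,-.311,.085],[.494,-.311,.03]])-[60,100],proj(d,[[.494,-.311,.02]])-[0,180])
E
```

```text
{'time_s': 5.65, 'tcp_pos': [0.4939, -0.3102, 0.0588], 'eef_rot': [179.9142, 0.0389, -81.0301], 'joints': [-12.9359, 22.6885, -23.7617, -0.0058, -43.6439, 21.9101], 'contact_force': [0.2815, 0.6936, -1.2541], 'gripper_width': 0.0431, 'gripper_force': 15.0}
[[130.90254046  72.31653135]
 [135.99789896  89.86876316]] [[471.33325877 111.91437947]]
```

View pics/s2c.png

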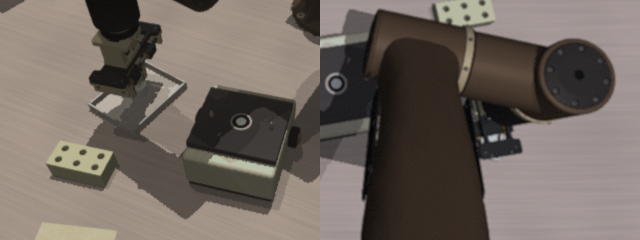

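The jar is over the middle of the tray: the gripper is at about (125,75) in the left crop, and the stage is empty. Now I'll lower it gently.

Emit:
arm_command(travel=[[0,0,-0.012],[0,0,-0.022],[0,0,-0.03],[0,0,-0.035],[0,0,-0.038],[0,0,-0.04],[0,0,-0.04]], delta_rot=[[0,0,0],[0,0,0],[0,0,0],[0,0,0],[0,0,0],[0,0,0],[0,0,0]])

```text
time_s: 6.62
tcp_pos: [0.4944, -0.3106, 0.0396]
eef_rot: [-180.0, -0.0, -81.0]
contact_force: [0.3, 0.4, -1.6]
gripper_width: 0.0431
gripper_force: 15.0
```

Emit:
arm_command(travel=[[0,0,-0.001],[0,0,-0.002],[0,0,-0.002]], delta_rot=[[0,0,0],[0,0,0],[0,0,0]])

```text
time_s: 7.0
tcp_pos: [0.4945, -0.3106, 0.0396]
eef_rot: [-180.0, -0.0, -81.0]
contact_force: [-2.2, 2.9, 9.5]
gripper_width: 0.043
gripper_force: 15.0
```

Emit:
arm_command(travel=[[0,0,0.001],[0,0,0.001],[0,0,0.001],[0,0,0.001],[0,0,0.001]], delta_rot=[[0,0,0],[0,0,0],[0,0,0],[0,0,0],[0,0,0]], grip=0.8)

```text
time_s: 7.62
tcp_pos: [0.4943, -0.3105, 0.039]
eef_rot: [180.0, 0.0, -81.0]
contact_force: [0.1, 0.8, -0.4]
gripper_width: 0.0699
gripper_force: 0.0
```

Emit:
arm_command(travel=[[0,0,0.03],[0,0,0.07],[0,0,0.15],[0,0,0.25],[0,0,0.36],[0,0.08,0.42],[0,0.18,0.42],[0,0.18,0.42]], delta_rot=[[0,0,0],[0,0,0],[0,0,0],[0,0,0],[0,0,0],[0,0,0],[0,0,0],[0,0,0]])

```text
time_s: 8.62
tcp_pos: [0.4944, -0.2183, 0.2512]
eef_rot: [-179.8, -0.0, -80.9]
contact_force: [0.5, -0.4, -0.2]
gripper_width: 0.0704
gripper_force: 0.0
```

```bash
python3 - <<'E'
from h import *
import pickle
st();s,c=wrist();save(c,"pics/w2.png");pickle.dump(c,open("w2.pkl","wb"))
print(proj(c,[[.494,-.311,.06],[.494,-.311,.005]]))
E
```

```text
{'time_s': 8.625, 'tcp_pos': [0.4944, -0.2183, 0.2512], 'eef_rot': [-179.8272, -0.0185, -80.8645], 'joints': [-3.0452, 7.5558, -15.9487, -0.02, -66.3228, 12.1887], 'contact_force': [0.4571, -0.4167, -0.1868], 'gripper_width': 0.0704, 'gripper_force': 0.0}
[[345.85705384  90.38437203]
 [343.05679791  91.74259324]]
```

View pics/w2.png

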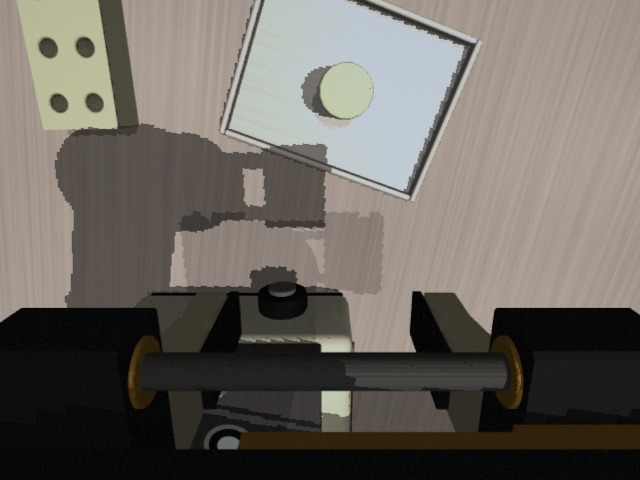

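The wrist view shows the jar standing upright in the middle of the tray, with its lid at (346,91). Next I'll look at the bare pins. I'll then view the cover from the same relative tool pose so that camera bias cancels.

Emit:
arm_command(travel=[[0.02,0.1,-0.009],[0.05,0.2,-0.009],[0.08,0.3,-0.009],[0.09,0.39,-0.009],[0.095,0.418,-0.009],[0.095,0.418,-0.009],[0.095,0.418,-0.009],[0.095,0.418,-0.009],[0.095,0.418,-0.009]], delta_rot=[[0,0,0],[0,0,0],[0,0,0],[0,0,0],[0,0,0],[0,0,0],[0,0,0],[0,0,0],[0,0,0]])

```text
time_s: 9.8
tcp_pos: [0.5417, -0.0123, 0.2446]
eef_rot: [180.0, -0.0, -81.1]
contact_force: [0.7, 0.1, 0.4]
gripper_width: 0.0704
gripper_force: 0.0
```

```bash
python3 - <<'E'
from h import *
import pickle
st();s,c=wrist();save(c,"pics/w3.png");pickle.dump((s,c),open("w3.pkl","wb"))
print(proj(c,[[.5522,-.0842,.125],[.5328,.0351,.125]]),"cam",-np.array(c["R"]).T@c["t"],np.array(c["R"])[2])
I=c["img"]
o=[cv2.resize(I[y-30:y+30,300:360],(360,360),interpolation=cv2.INTER_NEAREST) for y in (int(v) for v in proj(c,[[.5522,-.0842,.125],[.5328,.0351,.125]])[:,1])]
print([int(v) for v in proj(c,[[.5522,-.0842,.125],[.5328,.0351,.125]])[:,1]])
cv2.imwrite("pics/w3c.png",np.hstack(o)[...,::-1])
E
```

```text
{'time_s': 9.8, 'tcp_pos': [0.5417, -0.0123, 0.2446], 'eef_rot': [179.9981, -0.0038, -81.1034], 'joints': [19.4279, 8.0551, -16.2508, 0.0037, -65.6967, -10.5329], 'contact_force': [0.6519, 0.1184, 0.3745], 'gripper_width': 0.0704, 'gripper_force': 0.0}
[[325.67234197 121.87149922]
 [327.01172907 307.76328166]] cam [ 0.55448782 -0.09634157  0.38380254] [-0.04732335  0.30307838 -0.95178989]
[121, 307]
```

View pics/w3c.png

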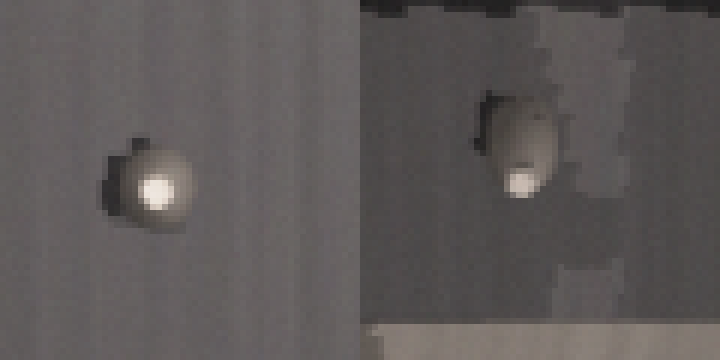

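The crops show the pin tips at full-image pixels (325.7,122.3) and (326.5,307.0), within 1 px of the prediction.

Emit:
arm_command(travel=[[-0.01,0.1,0],[-0.02,0.2,0],[-0.035,0.3,0],[-0.045,0.4,0],[-0.06,0.5,0],[-0.07,0.6,0],[-0.085,0.7,0],[-0.093,0.77,-0.05],[-0.093,0.78,-0.12],[-0.093,0.78,-0.19],[-0.093,0.78,-0.234],[-0.093,0.78,-0.234],[-0.093,0.78,-0.234],[-0.093,0.78,-0.234]], delta_rot=[[0,0,0.02],[0,0,0.04],[0,0,0.06],[0,0,0.08],[0,0,0.1],[0,0,0.117],[0,0,0.117],[0,0,0.117],[0,0,0.117],[0,0,0.117],[0,0,0.117],[0,0,0.117],[0,0,0.117],[0,0,0.117]], grip=0.6)

```text
time_s: 11.6
tcp_pos: [0.4959, 0.379, 0.129]
eef_rot: [-179.9, 0.1, -70.5]
contact_force: [-0.8, 0.3, 1.2]
gripper_width: 0.0529
gripper_force: 0.0
```

```bash
python3 - <<'E'
from h import *
import pickle
st();s,c=wrist();save(c,"pics/w4.png");pickle.dump((s,c),open("w4.pkl","wb"))
_,d=pickle.load(open("w3.pkl","rb"));P=cast(d,[[325.7,122.3],[326.5,307]],.125);v=P[1]-P[0]
print("pins",P.round(4),"c",P.mean(0).round(4),np.linalg.norm(v),np.degrees(np.arctan2(v[1],v[0])))
print(proj(c,[[.4857,.402,.008],[.5257,.2885,.008]]))
E
```

```text
{'time_s': 11.6, 'tcp_pos': [0.4959, 0.379, 0.129], 'eef_rot': [-179.8881, 0.0667, -70.5096], 'joints': [55.2913, 21.1901, -14.6908, 0.0141, -53.9893, -35.8092], 'contact_force': [-0.8227, 0.2964, 1.2045], 'gripper_width': 0.0529, 'gripper_force': 0.0}
pins [[ 0.5521 -0.084   0.125 ]
 [ 0.5332  0.0346  0.125 ]] c [ 0.5427 -0.0247  0.125 ] 0.12005252595044393 99.06700933301538
[[327.65052716 274.75666561]
 [327.91121553  80.38385792]]
```

View pics/w4.png

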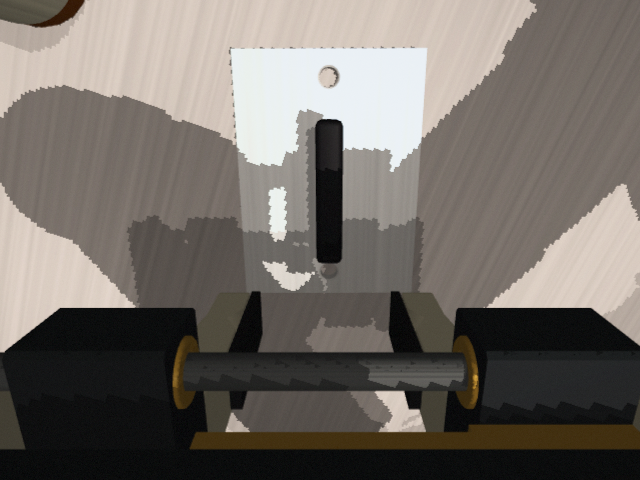

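The wrist view shows the cover's far hole at (329,76), the near hole at about (329,271) and the bar from (329,120) to (329,263). The plate's far edge is at row 48 and its near edge at row 293.

```bash
python3 - <<'E'
from h import *
import pickle
s,c=pickle.load(open("w4.pkl","rb"));g=cv2.cvtColor(c["img"],cv2.COLOR_RGB2GRAY)
k=np.zeros_like(g);k[60:95,312:346]=(g[60:95,312:346]<215)*255
q=max(cv2.findContours(k,0,1)[0],key=cv2.contourArea);bx=cv2.boundingRect(q);print(bx)
u,v=bx[0]+bx[2]/2-.5,bx[1]+bx[3]/2-.5
# plate side edges by gradient at rows, far/near edges by columns
f=g.astype(float)
print([ (y,g[y,225:250:1].tolist()) for y in (105,)][:0])
hf=cast(c,[[u,v]],.008)[0];print("far hole",u,v,hf.round(4))
q=np.array([329,271]);print("near hole",cast(c,[q],.008).round(4))
print("near patch",g[258:282,329].tolist(),"\n",g[272,318:342].tolist())
E=cast(c,[[231,48],[427,47.5],[246,293],[417.5,293]],.008);print("corners",E.round(4),"centre",E.mean(0).round(4))
a=E[:2].mean(0);b=E[2:].mean(0);print("len",np.linalg.norm(a-b),np.linalg.norm(E[0]-E[1]),"ang",np.degrees(np.arctan2(*(b-a)[1::-1])))
k=((g<70)*255).astype(np.uint8);m=np.zeros_like(k);m[110:266,305:352]=k[110:266,305:352]
q=max(cv2.findContours(m,0,1)[0],key=cv2.contourArea);print(cv2.boundingRect(q))
for y in(140,240):
    xs=np.where(g[y,312:348]<70)[0]+312;print("bar",xs.min(),xs.max(),cast(c,[[(xs.min()+xs.max())/2,y]],.052).round(4))
E
```

```text
(319, 65, 21, 23)
[]
far hole 329.0 76.0 [0.5259 0.2861 0.008 ]
near hole [[0.4858 0.3992 0.008 ]]
near patch [6, 13, 7, 13, 20, 52, 82, 83, 79, 81, 82, 83, 83, 83, 83, 85, 81, 76, 78, 77, 81, 95, 102, 103] 
 [138, 125, 110, 83, 97, 105, 82, 82, 80, 82, 81, 83, 83, 84, 85, 82, 79, 73, 73, 85, 91, 99, 99, 101]
corners [[0.5826 0.2905 0.008 ]
 [0.4792 0.2538 0.008 ]
 [0.5328 0.4326 0.008 ]
 [0.4247 0.3945 0.008 ]] centre [0.5048 0.3428 0.008 ]
len 0.15071686341443621 0.1097428160116278 ang 110.24224129218914
(315, 119, 28, 145)
bar 315 342 [[0.5158 0.3163 0.052 ]]
bar 316 341 [[0.4983 0.3654 0.052 ]]
```

Emit:
arm_command(travel=[[0.022,-0.071,0],[0.022,-0.071,-0.04],[0.022,-0.071,-0.08],[0.022,-0.071,-0.12],[0.022,-0.071,-0.15],[0.022,-0.071,-0.168],[0.022,-0.071,-0.168],[0.022,-0.071,-0.168],[0.022,-0.071,-0.168]], delta_rot=[[0,0,0],[0,0,0],[0,0,0],[0,0,0],[0,0,0],[0,0,0],[0,0,0],[0,0,0],[0,0,0]])

```text
time_s: 12.78
tcp_pos: [0.5066, 0.3433, 0.0442]
eef_rot: [-179.9, 0.0, -70.5]
contact_force: [-0.3, -0.1, 0.9]
gripper_width: 0.0525
gripper_force: 0.0
```

Emit:
arm_command(travel=[[0,0,0],[0,0,0],[0,0,0],[0,0,0],[0,0,0],[0,0,0]], delta_rot=[[0,0,0],[0,0,0],[0,0,0],[0,0,0],[0,0,0],[0,0,0]], grip=0, newtons=45)

```text
time_s: 13.52
tcp_pos: [0.5064, 0.343, 0.0436]
eef_rot: [-180.0, 0.0, -70.5]
contact_force: [0.9, 0.2, 0.7]
gripper_width: 0.0136
gripper_force: 45.0
```

```bash
python3 -c "
from h import *
st()"
```

```text
{'time_s': 13.525, 'tcp_pos': [0.5064, 0.343, 0.0436], 'eef_rot': [-179.9936, 0.0011, -70.5054], 'joints': [52.389, 25.8972, -20.7985, 0.0037, -43.2983, -32.8972], 'contact_force': [0.8961, 0.1792, 0.6832], 'gripper_width': 0.0136, 'gripper_force': 44.9994}
```

Emit:
arm_command(travel=[[0,0,0.01],[0,0,0.03],[0,0,0.07],[0,0,0.12],[0,0,0.18],[0,0,0.24],[0,0,0.29],[0,0,0.32],[0,-0.03,0.32],[0.01,-0.09,0.32],[0.02,-0.16,0.32],[0.03,-0.24,0.32],[0.04,-0.32,0.32],[0.05,-0.4,0.32]], delta_rot=[[0,0,0],[0,0,0],[0,0,0],[0,0,0],[0,0,0],[0,0,0],[0,0,0],[0,0,0],[0,0,-0.01],[0,0,-0.02],[0,0,-0.04],[0,0,-0.06],[0,0,-0.08],[0,0,-0.1]])

```text
time_s: 15.28
tcp_pos: [0.5303, 0.1407, 0.2024]
eef_rot: [179.9, -0.0, -79.6]
contact_force: [1.1, 0.0, -4.0]
gripper_width: 0.0139
gripper_force: 45.0
```

Emit:
arm_command(travel=[[0.006,-0.08,0],[0.012,-0.16,0],[0.018,-0.23,0],[0.021,-0.28,0],[0.0236,-0.315,0],[0.0236,-0.33,0],[0.0236,-0.335,0],[0.0236,-0.335,0],[0.0236,-0.335,0],[0.0236,-0.335,0]], delta_rot=[[0,0,-0.005],[0,0,-0.01],[0,0,-0.016],[0,0,-0.016],[0,0,-0.016],[0,0,-0.016],[0,0,-0.016],[0,0,-0.016],[0,0,-0.016],[0,0,-0.016]])

```text
time_s: 16.52
tcp_pos: [0.5432, -0.024, 0.2036]
eef_rot: [-180.0, 0.0, -80.9]
contact_force: [-0.7, 0.6, -4.7]
gripper_width: 0.0133
gripper_force: 45.0
```

```bash
python3 - <<'E'
from h import *
import pickle
st();s,c=wrist();save(c,"pics/w5.png");pickle.dump((s,c),open("w5.pkl","wb"))
E
```

```text
{'time_s': 16.525, 'tcp_pos': [0.5432, -0.024, 0.2036], 'eef_rot': [-179.9953, 0.0041, -80.9093], 'joints': [18.119, 10.0845, -19.4415, -0.0038, -60.4688, -9.0264], 'contact_force': [-0.6936, 0.5942, -4.7035], 'gripper_width': 0.0133, 'gripper_force': 44.9988}
```

View pics/w5.png

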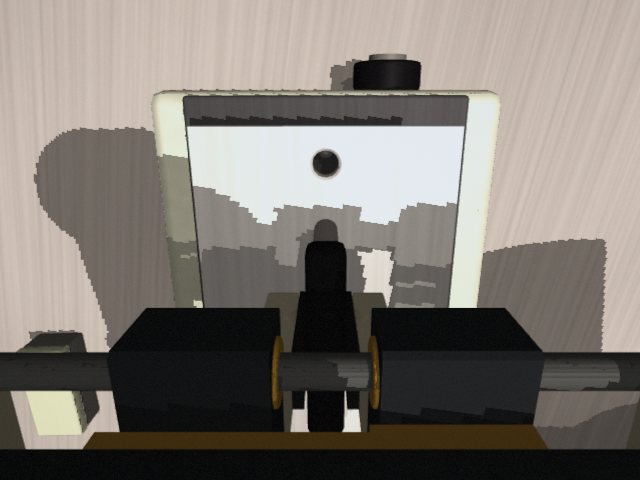

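The wrist view shows the cover held level, its far hole at (326,163) and its far edge at row 126. I'll check the hole against the pin.

```bash
python3 - <<'E'
from h import *
import pickle
s,c=pickle.load(open("w5.pkl","rb"));g=cv2.cvtColor(c["img"],cv2.COLOR_RGB2GRAY)
k=np.zeros_like(g);k[140:185,305:348]=(g[140:185,305:348]<215)*255
q=max(cv2.findContours(k,0,1)[0],key=cv2.contourArea);b=cv2.boundingRect(q);print(b)
uv=[b[0]+b[2]/2-.5,b[1]+b[3]/2-.5]
h=cast(c,[uv],.168)[0];E=cast(c,[[188,126],[465.5,126]],.168)
print("hole",h.round(4),"expected at pin .5521,-.084; edge",E.round(4),np.linalg.norm(E[0]-E[1]),np.degrees(np.arctan2(*(E[0]-E[1])[1::-1])))
a=np.radians(99.07);print("hole rel tcp in cover frame",(h[:2]-s["tcp_pos"][:2])@np.array([[np.cos(a),np.sin(a)],[np.sin(a),-np.cos(a)]]).T)
E
```

```text
(311, 148, 31, 32)
hole [ 0.5519 -0.0836  0.168 ] expected at pin .5521,-.084; edge [[ 0.6083 -0.0897  0.168 ]
 [ 0.4996 -0.1069  0.168 ]] 0.1101091805026335 8.982324992954496
hole rel tcp in cover frame [-0.06023636 -0.00074665]
```

Emit:
arm_command(travel=[[0,-0.001,-0.015],[0,-0.001,-0.03],[0,-0.001,-0.045],[0,-0.001,-0.055],[0,-0.001,-0.065],[0,-0.001,-0.072],[0,-0.001,-0.078],[0,-0.001,-0.084],[0,-0.001,-0.084]], delta_rot=[[0,0,0],[0,0,0],[0,0,0],[0,0,0],[0,0,0],[0,0,0],[0,0,0],[0,0,0],[0,0,0]])

```text
time_s: 17.7
tcp_pos: [0.543, -0.0251, 0.1614]
eef_rot: [180.0, -0.0, -81.0]
contact_force: [0.2, 0.2, -3.8]
gripper_width: 0.0136
gripper_force: 45.0
```

Emit:
arm_command(travel=[[0,0,-0.004],[0,0,-0.008],[0,0,-0.011],[0,0,-0.013],[0,0,-0.015],[0,0,-0.016],[0,0,-0.016],[0,0,-0.016]], delta_rot=[[0,0,0],[0,0,0],[0,0,0],[0,0,0],[0,0,0],[0,0,0],[0,0,0],[0,0,0]])

```text
time_s: 18.7
tcp_pos: [0.5431, -0.025, 0.1536]
eef_rot: [-180.0, 0.0, -81.0]
contact_force: [-0.0, -0.3, -4.3]
gripper_width: 0.0134
gripper_force: 45.0
```

Still carrying the weight, so I'll go down another millimetre.

Emit:
arm_command(travel=[[0,0,-0.001],[0,0,-0.002],[0,0,-0.002],[0,0,-0.002]], delta_rot=[[0,0,0],[0,0,0],[0,0,0],[0,0,0]])

```text
time_s: 19.2
tcp_pos: [0.5432, -0.025, 0.1535]
eef_rot: [-180.0, -0.0, -80.9]
contact_force: [-3.9, 1.5, 5.9]
gripper_width: 0.0136
gripper_force: 45.0
```

It's seated at the expected height. Now I'll release and retreat.

Emit:
arm_command(travel=[[0,0,0],[0,0,0],[0,0,0],[0,0,0],[0,0,0]], delta_rot=[[0,0,0],[0,0,0],[0,0,0],[0,0,0],[0,0,0]], grip=0.6)

```text
time_s: 19.82
tcp_pos: [0.5431, -0.025, 0.1525]
eef_rot: [180.0, -0.0, -80.9]
contact_force: [0.8, -0.1, 0.4]
gripper_width: 0.052
gripper_force: 0.0
```

Emit:
arm_command(travel=[[0,0,0.02],[0,0,0.06],[0,0,0.12],[0,0.04,0.18],[0,0.08,0.2],[0,0.08,0.2],[0,0.08,0.2],[0,0.08,0.2]], delta_rot=[[0,0,0],[0,0,0],[0,0,0],[0,0,0],[0,0,0],[0,0,0],[0,0,0],[0,0,0]])

```text
time_s: 20.82
tcp_pos: [0.5427, 0.0146, 0.2516]
eef_rot: [179.9, -0.0, -81.0]
contact_force: [-0.5, 1.3, -0.7]
gripper_width: 0.0524
gripper_force: 0.0
```

```bash
python3 - <<'E'
from h import *
st();s,c=wrist();d=viewer.capture("scene")
save(c,"pics/w6.png");o=np.hstack([c["img"],d["img"]]);o=cv2.resize(o,(800,300),interpolation=cv2.INTER_AREA)
cv2.imwrite("pics/fin.png",o[...,::-1])
E
```

```text
{'time_s': 20.825, 'tcp_pos': [0.5427, 0.0146, 0.2516], 'eef_rot': [179.8985, -0.0175, -80.9662], 'joints': [22.2231, 7.9292, -15.4515, -0.0066, -66.7222, -13.1867], 'contact_force': [-0.481, 1.3407, -0.6596], 'gripper_width': 0.0524, 'gripper_force': 0.0}
```

View pics/fin.png

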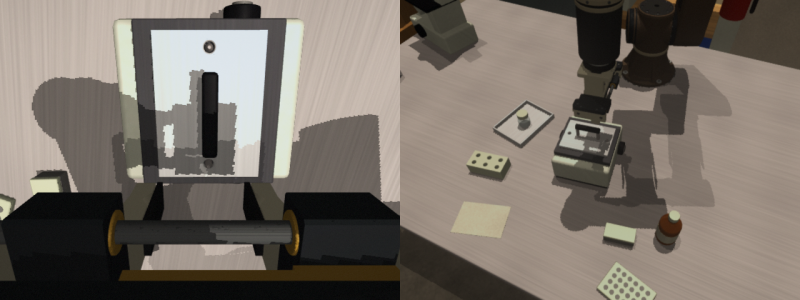

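The cover lies flush with a pin showing in each hole at (209,46) and (208,164). The jar stands in the tray at (522,119) in the right half, and the other things have not moved.

```bash
python3 -c "
from h import *
print(close_job())"
```

```text
the job is handed in; nothing more can be done
None
```

The job is handed in: the jar stands upright in the tray and the cover lies flush over both pins and is released, with the other things on the bench not visibly moved; `close_job` returned no verdict.

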